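# Free a spent core from the printer's take-up chuck

## Task

Free the spent cardboard core from the upright take-up chuck: fit the two-pin spanner into the holes of the chuck's recessed lock ring, which has a left-hand thread, and unscrew it clockwise (seen from above) until the line engraved on the ring meets the line on the chuck's rim. Lay the spanner back flat on the green cutting mat, pins down, lift the core off the chuck and stand it upright in the empty grey tray. Leave everything else where it stands.

Things in the scene. Friction and masses are not known exactly. Their poses are not given: they have to be found in the camera images.
- chuck: aluminium expanding chuck, fixed upright on a grey 110 x 110 x 12 mm bench plate; origin under the plate on the chuck's axis, bench level, z up, x towards the release line. Heights: flange 92 mm wide, top at 24 mm (the core stands on it); leaves inside the core; then the nose, a round rim 48 mm outside, 41 mm inside, its top at 118 mm, 6 mm above the core's top end
- release_line (a point): the dark engraved line across the top of the nose rim, 2.4 mm wide, 22 mm from the chuck's axis along the chuck's x, 118 mm above the bench
- ring_face (a point): centre of the upper face of the steel lock ring, on the chuck's axis, 114 mm above the bench when tight (4 mm below the rim). Ring: 40 mm across, 10 mm thick, 13 mm bore, two round 10 mm holes right through it, centred 13 mm from the axis at + and - this point's y; below the ring they are free for 5 mm more. x points along the ring's engraved line; axes turn with the ring
- ring_line (a point): outer end of the single dark engraved line on the ring's upper face (2.4 mm wide, running outward from the bore, square to the line through the two holes), 18 mm from the axis; turns with the ring
- lock_ring (a joint): turn of the lock ring, rad; grows clockwise seen from above. 0 is tight (hard stop); starts at 0 to 0.2; at 1.4 its line meets the release line; stop at 2.2. Left-hand thread: it rises 1.6 mm per rad. About 0.3 N m turns it; it stays where left. Tight, it spreads the leaves, which hold the core fast; they let go by about 0.7 and are clear at the line
- spanner: flat two-pin spanner, 147 mm long, 160 g. Steel pins 5.5 mm thick (tapered to 3 at the tip), 14 mm long, point down at + and - 13 mm in y; origin midway between their tips, z up. Steel head and neck (z 14 to 19 mm) run along -x to a black rubber grip 20 mm wide (y), x -45 to -140 mm, z 0 to 18 mm: it lies level on pins and grip. Balance point about 65 mm behind the origin
- core: spent cardboard core: plain tube 64 mm outside, 51 mm inside, 88 mm long, 80 g, standing on the chuck's flange from 24 to 112 mm above the bench; origin at the centre of its lower end, z along the tube
- cutting_mat: green cutting mat, 220 (x) x 140 (y) x 3 mm, fixed on the bench, the spanner lies on it; origin at the centre of its underside
- tray: empty open grey plastic tray, 160 x 160 x 45 mm outside, walls and floor 4 mm thick, fixed on the bench; origin at the centre of its underside
- bottle_a: square milky ink bottle with round cap, 66 x 66 x 154 mm, bystander; origin at the centre of its underside, z up
- bottle_b: square milky ink bottle with round cap, 66 x 66 x 154 mm, bystander; origin at the centre of its underside, z up
- cartridge: flat refillable ink cartridge, 90 x 134 x 24 mm, lying flat with a small blue-grey valve at one end, bystander; origin at its middle
- wrench: steel spanner with a ring and an open jaw and no pins, 170 mm, lying flat, bystander; origin at its middle
- screwdriver: black-handled screwdriver, 180 mm, lying down, bystander; origin at its middle
- tape: roll of paper tape lying flat, 96 mm across, 24 mm high, bystander; origin at the centre of its underside, z up
- spare_core: another cardboard tube, wider and taller (90 mm across, 150 mm high), standing on the bench, bystander; origin at the centre of its underside, z up

How it is judged:
By the outcome, as a careful person would: the job done as asked, in the order asked, and still so for the second after the job is handed in, with the robot touching nothing.
It also fails if it takes over 72 s, if anything falls off the work surface, if the arm or the gripper's body presses on something with over 40 N, if the wrist force passes 120 N, or if a joint passes its speed limit or range.

## Robot

A 7-joint arm with a two-finger parallel gripper is mounted at the origin on the work surface. World frame = base frame: x ahead of the robot, y to its left, z up, the work surface at z = 0. Lengths are in m, angles in rad, forces in N, time in s.
With the tool pointing down it reaches from about 0.4 to 0.85 m from the base axis. Payload 10.4 kg.
Tool frame: the origin (TCP) lies midway between the tips of the shut fingers; the grasp point (between the pads) lies 19 mm behind it (manip.grasp_offset is the distance from the TCP to the grasp point, in m); z points along the fingers, y is the line along which they close (so a half turn about z gives the same grasp; the last joint's range is limited). The gripper opens to 85 mm and grips with 20 to 120 N. Pads are 22 mm wide; open, the fingers measure 114 mm over their backs; the gripper's body (76 mm by 85 mm) begins 54 mm behind the grasp point. The pads swing forward as they close: fully open they stand 13 mm farther back than shut.
Start: joints at [-1.257, 0.332, -0.065, 1.46, 0.022, 1.35, -0.088], TCP at [0.207, 0.59, 0.231] pointing down, gripper open.
Joint ranges: [-2.6, 2.6], [-0.5, 2.12], [-1.47, 1.34], [0.16, 2.42], [-1.27, 4.41], [0.06, 2.06], [-2.6, 2.6]. Speed limits (rad/s): [2.22, 2.22, 2.79, 2.79, 3.14, 3.14, 3.14].

## Interface

Orientations are given as a unit quaternion [x, y, z, w].
In Python, from workcell import manip gives the robot as it stands.
- The arm moves only by the tool jog_arm, called after "Call:" as name([rows], argument=value, ...), one row to a line, values as JSON. Schema: {"type":"object","properties":{"rows":{"type":"array","items":{"type":"array","prefixItems":[{"type":"array","items":{"type":"number"},"minItems":3,"maxItems":3},{"type":"array","items":{"type":"number"},"minItems":3,"maxItems":3},{"type":"number"}],"minItems":3,"maxItems":3},"minItems":1,"maxItems":20},"squeeze":{"type":"number"},"only":{"type":"string"},"quiet":{"type":"boolean"},"lines":{"type":"string"}},"required":["rows"],"additionalProperties":false}. rows is a list of rows, 1 to 20 of them, each written [[rx, ry, rz], [dx, dy, dz], opening]: a rotation vector rx, ry, rz in rad, then dx, dy, dz in m, then the opening from 0.0 (shut) to 1.0 (fully open); each row is the pose to reach, as a shift and turn from the pose commanded when the call began, along the tool's axes at that moment; what a row does not reach only later rows make up. A row lasts 1/8 s, in which the tool goes at most 0.0625 m and 0.188 rad, less where a joint would pass 70% of its speed; a pose out of reach is approached as far as the arm can. The fingers move at their own pace and stop on an object; squeeze is the grip in N (left out, the last holds). Time passes only in rows, so rows that do not move let the fingers close. The tool returns the time, the measured TCP pose, the force, the opening and the grip force at its end. only (a regular expression) keeps the lines of the reply that match it, lines (a string "A,B") keeps lines A to B, and quiet returns only ok. Input that does not fit is refused with a message, and nothing moves.
- manip.get_obs(): the state, without advancing time (a new reading comes with each control period).
- manip.camera(name): name is "side" or "top"; returns the picture (384x512x3 uint8, blue, green, red); there is no depth.
- manip.calibration(name): a dict with "fx", "fy", "cx", "cy" (pixels), "world_from_camera" (4x4, takes a point from camera to world coordinates). Camera axes: x right, y up, looking along -z (the intrinsics and any distortion apply to the point x, -y, -z); pixel columns grow to the right and rows downward; lengths in m; the calibration is good to about 2 mm. A picture is of the moment at which its call begins. calibration takes no time and is no camera call.
- manip.hand_in(): hands the job in; it is judged then, once.
The state is a dict: "clock": time; "joint_pos": joint angles; "joint_velocities": joint speeds; "tau": joint torques, N m; "position": TCP position; "ee_rot": TCP orientation; "ft_force": force on the tool from outside, world axes, zero at the start; "torque": the same for the moment, N m; "grip_width": opening from 0.0 (shut) to 1.0 (fully open); "grasp_force": force on a finger pad.
Only numpy, scipy, OpenCV 4.12 (cv2) and the standard library are available. Lean on these libraries where they do the work, as an engineer would, in place of code of your own. Each camera call takes 0.05 s, during which the arm holds its last target. There are 200 camera calls.

## Working session

There is one attempt and no reset: what is moved stays moved. The work goes in short steps, Python scripts to look and compute and a tool call to move; the robot and the scene stay as the last step left them, time stands still between calls to the robot, and variables do not carry over. Pictures are saved under pics/ and viewed, at most 10 in all, crops included, and the job is handed in when it is done.

```bash
ls; mkdir -p pics
```

Create h.py:
```python
import numpy as np, cv2
from workcell import manip
from scipy.spatial.transform import Rotation as R
def cal(n):
    c=manip.calibration(n); return c, np.array(c["world_from_camera"])
def ray(n,u,v):
    c,T=cal(n)
    k=np.array([[c["fx"],0,c["cx"]],[0,c["fy"],c["cy"]],[0,0,1.]])
    d=c.get("dist",c.get("distortion"))
    p=cv2.undistortPoints(np.array([[[u,v]]],float),k,None if d is None else np.array(d,float))[0,0]
    return T[:3,3], T[:3,:3]@np.array([p[0],-p[1],-1.])
def onz(n,u,v,z):
    o,d=ray(n,u,v); return o+d*(z-o[2])/d[2]
def proj(n,P):
    c,T=cal(n); q=(np.array(P)-T[:3,3])@T[:3,:3]; q=q*[1,-1,-1]
    k=np.array([[c["fx"],0,c["cx"]],[0,c["fy"],c["cy"]],[0,0,1.]])
    d=c.get("dist",c.get("distortion"))
    return cv2.projectPoints(q.reshape(1,1,3),np.zeros(3),np.zeros(3),k,None if d is None else np.array(d,float))[0].ravel()
def totool(dw):  # world shift -> tool axes
    return R.from_quat(manip.get_obs()["ee_rot"]).inv().apply(dw)
```

Run:
```python
from h import *
for n in("side","top"):
    print(manip.calibration(n)); im=manip.camera(n); cv2.imwrite(f"pics/{n}0.png",im)
o=manip.get_obs(); print(o)
```

```text
pics
workcell.py
{'fx': 353.43231979221963, 'fy': 353.43231979221963, 'cx': 259.04210618876533, 'cy': 195.52884285678644, 'world_from_camera': array([[ 0.69747131,  0.57018869, -0.43407216,  0.11313644],
       [-0.71652874,  0.54562089, -0.43460834, -0.42724887],
       [-0.01096992,  0.61415203,  0.78911149,  0.91924889],
       [ 0.        ,  0.        ,  0.        ,  1.        ]])}
{'fx': 362.3410988626919, 'fy': 362.3410988626919, 'cx': 257.27174285498205, 'cy': 192.94945181599428, 'world_from_camera': array([[ 0.01140788,  0.99680612, -0.07904057,  0.4646242 ],
       [-0.99992378,  0.0117453 ,  0.00380524,  0.01989282],
       [ 0.00472145,  0.07899114,  0.99686414,  1.25809338],
       [ 0.        ,  0.        ,  0.        ,  1.        ]])}
{'clock': 0.1, 'joint_pos': array([-1.25658454,  0.33279249, -0.06467819,  1.4608654 ,  0.02163486,
        1.34991334, -0.08848853]), 'joint_velocities': array([-0.00068905, -0.00180048,  0.00029036,  0.00045339,  0.0020754 ,
       -0.00011533,  0.00043211]), 'tau': array([ 1.24178572e-03, -6.26742911e+01,  4.90406889e-02, -3.92427421e+01,
        1.62773154e-02,  7.04037782e-03, -1.35575655e-05]), 'position': array([0.2064634 , 0.58955037, 0.23060171]), 'ee_rot': array([ 1.67602153e-01,  9.85854506e-01, -6.38668561e-04, -5.77108446e-05]), 'ft_force': array([-0.06122519, -0.87876557, -0.38061412]), 'torque': array([0.0088231 , 0.03803072, 0.0015631 ]), 'grasp_force': 0.0, 'grip_width': 1.002824503046134}
```

View pics/top0.png

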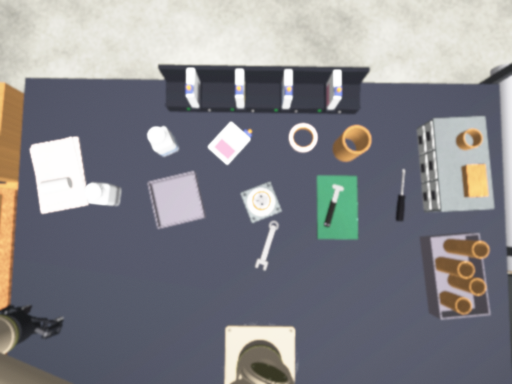

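View pics/side0.png

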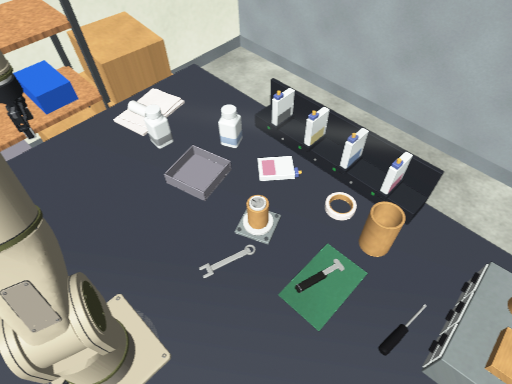

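The top view shows the chuck at about (261,202), the spanner on the mat from (337,187) to (329,224), and the tray at about (176,200). The wrench is at (267,245), the spare core at (352,143) and the tape at (303,138). The side view shows the chuck's nose at about (259,203) and the spanner head at about (337,266). Next I'll enlarge crops.

Run:
```python
from h import *
# average several frames for noise
def avg(n,k): return np.mean([manip.camera(n).astype(float) for _ in range(k)],0).astype(np.uint8)
t=avg("top",4); s=avg("side",4); cv2.imwrite("pics/t_avg.png",t); cv2.imwrite("pics/s_avg.png",s)
def crop(im,x,y,w,h,f): return cv2.resize(im[y:y+h,x:x+w],None,fx=f,fy=f,interpolation=cv2.INTER_CUBIC)
a=crop(t,240,180,40,30,10);b=crop(s,238,188,40,30,10)
c=crop(t,315,175,40,30*2-4,7)[:300] ; 
c=cv2.resize(t[175:235,310:365],(275,300),interpolation=cv2.INTER_CUBIC)
d=cv2.resize(s[245:305,285:365],(400,300),interpolation=cv2.INTER_CUBIC)
top=np.hstack([a,b]); bot=np.hstack([c,d,np.zeros((300,125,3),np.uint8)])
cv2.imwrite("pics/crops.png",np.vstack([top,bot]))
# mat and tray masks
hsv=cv2.cvtColor(t,cv2.COLOR_BGR2HSV)
m=cv2.inRange(hsv,(60,80,40),(95,255,255)); cs,_=cv2.findContours(m,0,2); k=max(cs,key=cv2.contourArea)
r=cv2.minAreaRect(k); print("mat",r,[onz("top",*p,.003)[:2].round(4) for p in cv2.boxPoints(r)])
```

```text
mat ((336.9999694824219, 206.99998474121094), (39.99999237060547, 63.99999237060547), 0.0) [array([ 0.4075, -0.1923]), array([ 0.6295, -0.1927]), array([ 0.6311, -0.3325]), array([ 0.4091, -0.3302])]
```

View pics/crops.png

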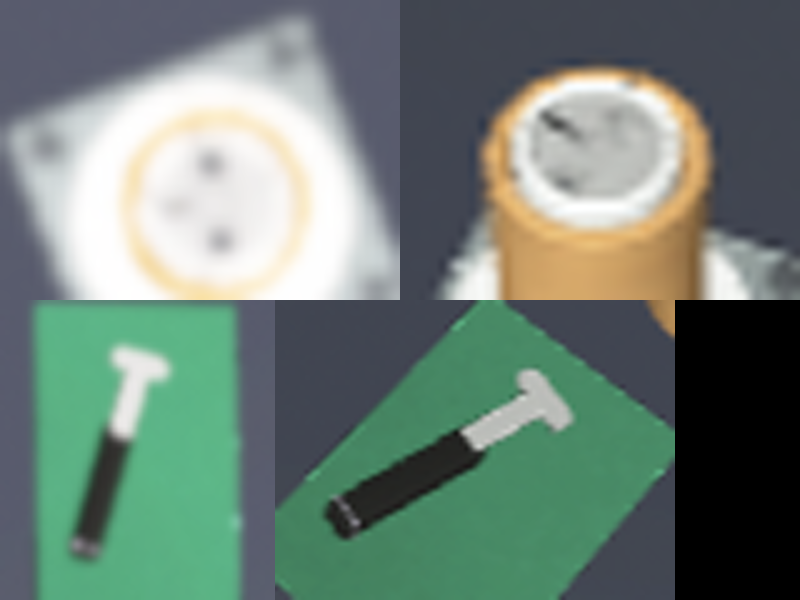

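The crops show the ring holes in the top view at crop (210,163) and (221,241), with the faint ring line at (178,207) pointing left (+y). In the side view the ring line is at (560,125) and the release line is at about (633,80), towards the upper right. The plate's tilt agrees with a chuck yaw of about 0.37. The spanner head points at about −0.25 rad with the grip behind it. Next I'll measure these precisely.

Create meas.py:
```python
from h import *
t=cv2.imread("pics/t_avg.png"); s=cv2.imread("pics/s_avg.png")
def wc(w,x0,y0):
    ys,xs=np.mgrid[:w.shape[0],:w.shape[1]]; return np.array([(xs*w).sum()/w.sum()+x0,(ys*w).sum()/w.sum()+y0])
if __name__=="__main__":
    g=cv2.cvtColor(t,cv2.COLOR_BGR2GRAY).astype(float)
    H=[]
    for (x,y) in((261,196),(262,204)):
        p=g[y-3:y+4,x-3:x+4]; w=np.clip(np.percentile(p,60)-p,0,None); H.append(wc(w,x-3,y-3))
    W=[onz("top",*h,.114) for h in H]; print("holes",H,[w.round(4) for w in W],"sep",np.linalg.norm(W[0]-W[1]),"mid",(W[0]+W[1])/2)
    v=W[0]-W[1]; print("ring x angle",np.arctan2(v[0],-v[1]) , np.arctan2(v[1],v[0])+np.pi/2)
    # orange core annulus at top
    for n,im,box in(("top",t,(247,188,280,218)),("side",s,(240,188,280,225))):
        hsv=cv2.cvtColor(im,cv2.COLOR_BGR2HSV); x0,y0,x1,y1=box
        m=cv2.inRange(hsv,(8,35 if n=="top" else 90,60),(28,255,255))[y0:y1,x0:x1]
        ys,xs=np.nonzero(m); 
        if n=="top":
            P=np.array([onz(n,x+x0,y+y0,.112)[:2] for x,y in zip(xs,ys)])
            A=np.c_[2*P,np.ones(len(P))]; c=np.linalg.lstsq(A,(P**2).sum(1),rcond=None)[0]; print("core circ",c[:2],np.sqrt(c[2]+c[0]**2+c[1]**2),len(P))
    # side: rim white/ring ellipse (bright/grey, low saturation inside core)
    hs=cv2.cvtColor(s,cv2.COLOR_BGR2HSV); x0,y0,x1,y1=282-42-0,190,262+18,213
    m=((hs[...,1]<60)&(hs[...,2]>110)).astype(np.uint8); nlab,l,st,ce=cv2.connectedComponentsWithStats(m)
    k=l[203,259] or l[200,262]; P=np.argwhere(l==k)[:,::-1].astype(np.float32); hull=cv2.convexHull(P); e=cv2.fitEllipse(hull)
    print("side rim",st[k],e,onz("side",*e[0],.118))
    # spanner
    for n,im,(x0,y0,x1,y1) in(("top",t,(318,178,356,236)),("side",s,(290,250,360,300))):
        hsv=cv2.cvtColor(im,cv2.COLOR_BGR2HSV)[y0:y1,x0:x1]; 
        b=(hsv[...,2]<70).astype(np.uint8); q=((hsv[...,1]<60)&(hsv[...,2]>125)).astype(np.uint8)
        for nm,mm,z in(("grip",b,.021),("steel",q,.022)):
            nl,l,st,ce=cv2.connectedComponentsWithStats(mm); k=1+st[1:,4].argmax()
            P=np.argwhere(l==k)[:,::-1]+[x0,y0]; Q=np.array([onz(n,*p,z)[:2] for p in P])
            u,S,vt=np.linalg.svd(Q-Q.mean(0)); d=vt[0]*np.sign(vt[0][0]); pr=(Q-Q.mean(0))@d
            print(n,nm,len(P),Q.mean(0).round(4),"ang",np.arctan2(d[1],d[0]).round(3),"ext",pr.min().round(4),pr.max().round(4))
            if nm=="steel": St=Q
            else: Gc=Q.mean(0)
        d=(St.mean(0)-Gc); d/=np.linalg.norm(d); d2=np.array([-d[1],d[0]])
        L=(St-Gc)@d; print("  axis ang",np.arctan2(d[1],d[0]),"front end",L.max())
        hd=St[L>L.max()-.016]; print("  head",hd.mean(0),"lat",((hd-Gc)@d2).min(),((hd-Gc)@d2).max())
    # tray
    hsv=cv2.cvtColor(t,cv2.COLOR_BGR2HSV)
    print("tray px",hsv[200,176],hsv[200,220])
    m=((hsv[...,2]>105)&(hsv[...,1]<70)).astype(np.uint8); m=cv2.morphologyEx(m,2,np.ones((3,3)));nl,l,st,ce=cv2.connectedComponentsWithStats(m); k=l[200,176]; P=np.argwhere(l==k)[:,::-1].astype(np.float32); r=cv2.minAreaRect(P); print("tray",st[k],r,onz("top",*r[0],.045),onz("top",*r[0],.004),[onz("top",*p,.045)[:2].round(3) for p in cv2.boxPoints(r)])
```

```bash
python3 meas.py
```

```text
holes [array([260.61290323, 196.33333333]), array([261.50300787, 203.15548357])] [array([0.5447, 0.0048, 0.114 ]), array([0.5231, 0.0018, 0.114 ])] sep 0.021792783164176564 mid [0.53392985 0.00330606 0.114     ]
ring x angle 1.710934289936274 1.710934289936274
core circ [0.5329189  0.00327901] 0.0278232123864852 83
side rim [249 196  17  15 208] ((257.2442321777344, 202.8868408203125), (14.932445526123047, 17.177032470703125), 86.318115234375) [ 0.53148063 -0.00067025  0.118     ]
top grip 82 [ 0.4985 -0.2331] ang -0.279 ext -0.0336 0.0336
top steel 133 [ 0.5692 -0.2552] ang -0.271 ext -0.0363 0.0258
  axis ang -0.3025383564500591 front end 0.10001767041143529
  head [ 0.58654369 -0.26015614] lat -0.019208948676044137 0.02073836759838462
side grip 255 [ 0.4929 -0.2375] ang -0.274 ext -0.0467 0.0472
side steel 156 [ 0.5704 -0.2578] ang -0.308 ext -0.0358 0.0239
  axis ang -0.2562174125251848 front end 0.10421754296619351
  head [ 0.58570395 -0.26254303] lat -0.01965138819766696 0.0189162372935719
tray px [138  16 213] [116  49 109]
tray [     0      0    512    384 140728] ((255.5, 191.5), (383.0, 511.0), 90.0) [0.5656236  0.02126964 0.045     ] [0.56903717 0.02131618 0.004     ] [array([1.226, 0.922]), array([ 1.252, -0.87 ]), array([-0.046, -0.812]), array([-0.062,  0.835])]
```

The measurements agree. The chuck axis is at about (0.533, 0.002), the ring x angle is about 1.71, the spanner origin is at about (0.584, −0.262) and its yaw is about −0.28. Next I'll move above the grip.

Run:
```python
from h import *
o=manip.get_obs()
Rm=R.from_quat(o["ee_rot"]); y=Rm.as_matrix()[:,1]; print(np.arctan2(y[1],y[0]))
print(totool(np.array([.524,-.245,.13])-o["position"]))
```

```text
1.2340427904850544
[-0.57551021 -0.68311611  0.10128503]
```

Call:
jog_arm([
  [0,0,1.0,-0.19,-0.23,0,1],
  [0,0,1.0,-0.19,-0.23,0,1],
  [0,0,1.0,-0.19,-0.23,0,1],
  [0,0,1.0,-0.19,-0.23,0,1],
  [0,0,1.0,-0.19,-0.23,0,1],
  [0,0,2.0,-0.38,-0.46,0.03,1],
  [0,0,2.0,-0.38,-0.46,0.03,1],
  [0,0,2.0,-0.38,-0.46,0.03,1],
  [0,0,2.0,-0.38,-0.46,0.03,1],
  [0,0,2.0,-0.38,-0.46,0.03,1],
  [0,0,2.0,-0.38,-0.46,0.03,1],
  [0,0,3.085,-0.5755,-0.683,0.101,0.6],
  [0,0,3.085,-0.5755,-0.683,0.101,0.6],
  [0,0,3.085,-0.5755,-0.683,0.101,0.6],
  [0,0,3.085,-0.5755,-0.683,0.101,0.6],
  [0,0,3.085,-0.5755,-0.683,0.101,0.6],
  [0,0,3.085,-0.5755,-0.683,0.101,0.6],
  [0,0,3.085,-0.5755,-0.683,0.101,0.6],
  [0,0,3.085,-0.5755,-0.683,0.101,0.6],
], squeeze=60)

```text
refused: rows[0]: [0, 0, 1.0, -0.19, -0.23, 0, 1] is too long (schema: maxItems 3). Nothing was moved.
```

Wrong form. The message asks for rows with the three-number parts in brackets of their own, so I'll send the same numbers that way.

Call:
jog_arm([
  [[0,0,1.0],[-0.19,-0.23,0],1],
  [[0,0,1.0],[-0.19,-0.23,0],1],
  [[0,0,1.0],[-0.19,-0.23,0],1],
  [[0,0,1.0],[-0.19,-0.23,0],1],
  [[0,0,1.0],[-0.19,-0.23,0],1],
  [[0,0,2.0],[-0.38,-0.46,0.03],1],
  [[0,0,2.0],[-0.38,-0.46,0.03],1],
  [[0,0,2.0],[-0.38,-0.46,0.03],1],
  [[0,0,2.0],[-0.38,-0.46,0.03],1],
  [[0,0,2.0],[-0.38,-0.46,0.03],1],
  [[0,0,2.0],[-0.38,-0.46,0.03],1],
  [[0,0,3.085],[-0.5755,-0.683,0.101],0.6],
  [[0,0,3.085],[-0.5755,-0.683,0.101],0.6],
  [[0,0,3.085],[-0.5755,-0.683,0.101],0.6],
  [[0,0,3.085],[-0.5755,-0.683,0.101],0.6],
  [[0,0,3.085],[-0.5755,-0.683,0.101],0.6],
  [[0,0,3.085],[-0.5755,-0.683,0.101],0.6],
  [[0,0,3.085],[-0.5755,-0.683,0.101],0.6],
  [[0,0,3.085],[-0.5755,-0.683,0.101],0.6],
], squeeze=60)

```text
clock: 2.88
position: [0.5243, -0.244, 0.1305]
ee_rot: [0.991, -0.137, 0.0, -0.0]
ft_force: [-0.4, 0.2, -0.1]
grip_width: 0.6
grasp_force: 0.0
```

Run:
```python
from h import *
o=manip.get_obs();print(o["joint_pos"])
Rm=R.from_quat(o["ee_rot"]); y=Rm.as_matrix()[:,1]; print(np.arctan2(y[1],y[0]),totool(np.array([.524,-.245,.010])-o["position"]))
for n in("side","top"): cv2.imwrite(f"pics/{n}1.png",manip.camera(n))
a=cv2.imread("pics/side1.png")[180:360,200:440]; b=cv2.imread("pics/top1.png")[130:280,280:440]
cv2.imwrite("pics/c1.png",np.hstack([cv2.resize(a,(480,360)),cv2.resize(b,(320,360))[:,:]]))
```

```text
[-0.31022345  0.393781    0.82617244  1.74858344 -0.31704392  1.13804104
 -1.23363908]
-1.8464831332915557 [-5.14533565e-05  1.10037433e-03  1.20544296e-01]
```

View pics/c1.png

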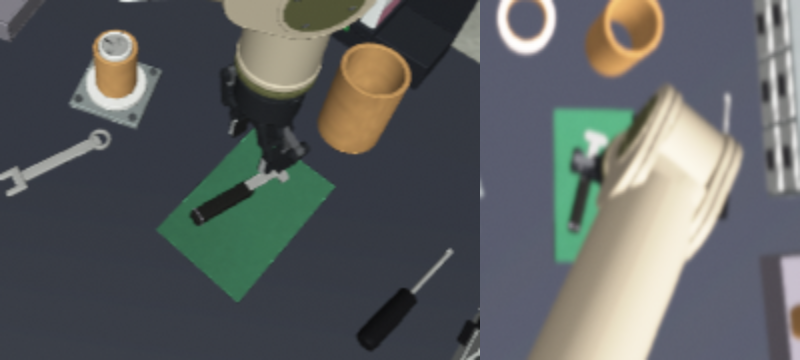

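The side crop shows the gripper above the spanner, and the top crop shows it straddling the grip at about (583,165). It is clear of the spare core. Next I'll descend, grip and lift.

Call:
jog_arm([
  [[0,0,0],[0,0.001,0.06],0.5],
  [[0,0,0],[0,0.001,0.10],0.5],
  [[0,0,0],[0,0.001,0.1225],0.5],
  [[0,0,0],[0,0.001,0.1225],0.5],
  [[0,0,0],[0,0.001,0.1225],0],
  [[0,0,0],[0,0.001,0.1225],0],
  [[0,0,0],[0,0.001,0.1225],0],
  [[0,0,0],[0,0.001,0.1225],0],
], squeeze=90)

```text
clock: 3.98
position: [0.5248, -0.2461, 0.0097]
ee_rot: [0.99, -0.139, 0.001, -0.0]
ft_force: [-1.6, 1.2, 6.3]
grip_width: 0.202
grasp_force: 88.7
```

Call:
jog_arm([
  [[0,0,0],[0,0,0],0],
  [[0,0,0],[0,0,-0.06],0],
  [[0,0,0],[0,0,-0.12],0],
  [[0,0,0],[0,0,-0.16],0],
  [[0,0,0],[0,0,-0.16],0],
])

```text
clock: 4.6
position: [0.5254, -0.2467, 0.1719]
ee_rot: [0.99, -0.14, 0.003, -0.0]
ft_force: [-0.4, -0.4, -3.1]
grip_width: 0.204
grasp_force: 89.0
```

Run:
```python
from h import *
for n in("side","top"): cv2.imwrite(f"pics/{n}2.png",manip.camera(n))
a=cv2.imread("pics/side2.png")[140:320,240:400]; b=cv2.imread("pics/top2.png")[150:250,290:390]
cv2.imwrite("pics/c2.png",np.hstack([cv2.resize(a,(400,450)),cv2.resize(b,(400,450))]))
print(manip.get_obs()["torque"])
```

```text
[ 0.04946884 -0.04208545  0.02809948]
```

View pics/c2.png

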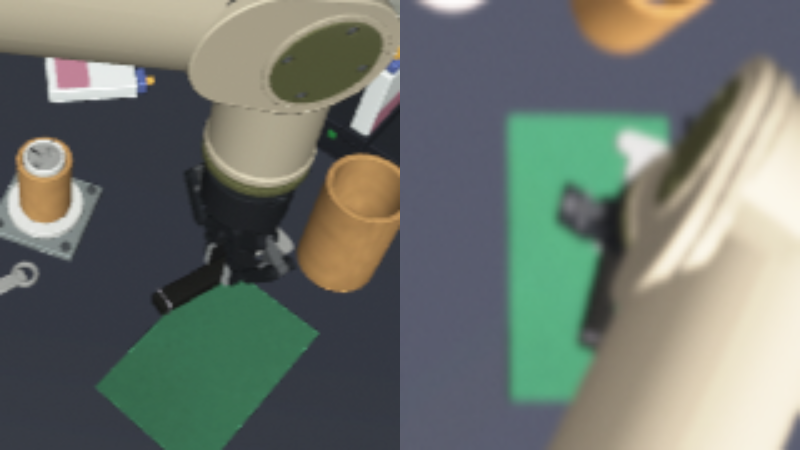

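The spanner is held level by its grip, with the head hidden behind the wrist. Next I'll swing it over the chuck.

Run:
```python
from h import *
o=manip.get_obs();Rm=R.from_quat(o["ee_rot"]); y=Rm.as_matrix()[:,1];a=np.arctan2(y[1],y[0]); print(a, 0.139-a,totool(np.array([.5416,-.0594,.165])-o["position"]))
```

```text
-1.8504363173872416 1.9894363173872416 [-0.03423713 -0.18381219  0.00316625]
```

Call:
jog_arm([
  [[0,0,0],[-0.008,-0.05,0],0],
  [[0,0,-0.7],[-0.015,-0.09,0],0],
  [[0,0,-0.7],[-0.02,-0.11,0],0],
  [[0,0,-0.7],[-0.026,-0.13,0],0],
  [[0,0,-0.7],[-0.03,-0.15,0],0],
  [[0,0,-1.4],[-0.034,-0.17,0],0],
  [[0,0,-1.4],[-0.034,-0.184,0.003],0],
  [[0,0,-1.4],[-0.034,-0.184,0.003],0],
  [[0,0,-1.989],[-0.034,-0.184,0.003],0],
  [[0,0,-1.989],[-0.034,-0.184,0.003],0],
  [[0,0,-1.989],[-0.034,-0.184,0.003],0],
  [[0,0,-1.989],[-0.034,-0.184,0.003],0],
  [[0,0,-1.989],[-0.034,-0.184,0.003],0],
  [[0,0,-1.989],[-0.034,-0.184,0.003],0],
])

```text
clock: 6.45
position: [0.5415, -0.0596, 0.1641]
ee_rot: [0.658, 0.753, -0.0, -0.0]
ft_force: [0.6, 0.3, -1.7]
grip_width: 0.205
grasp_force: 88.9
```

Run:
```python
from h import *
def avg(n,k): return np.mean([manip.camera(n).astype(float) for _ in range(k)],0).astype(np.uint8)
for n in("side","top"): cv2.imwrite(f"pics/{n}3.png",avg(n,3))
a=cv2.imread("pics/side3.png")[160:240,220:300]; b=cv2.imread("pics/top3.png")[165:235,230:300]
cv2.imwrite("pics/c3.png",np.hstack([cv2.resize(a,(400,400),interpolation=2),cv2.resize(b,(400,400),interpolation=2)]))
print(manip.get_obs()["joint_pos"],manip.get_obs()["position"])
```

```text
[-0.42846102  0.21489017  0.51756854  1.7863406  -0.11489254  1.17023503
  0.26147801] [ 0.54190668 -0.0595668   0.16474428]
```

View pics/c3.png

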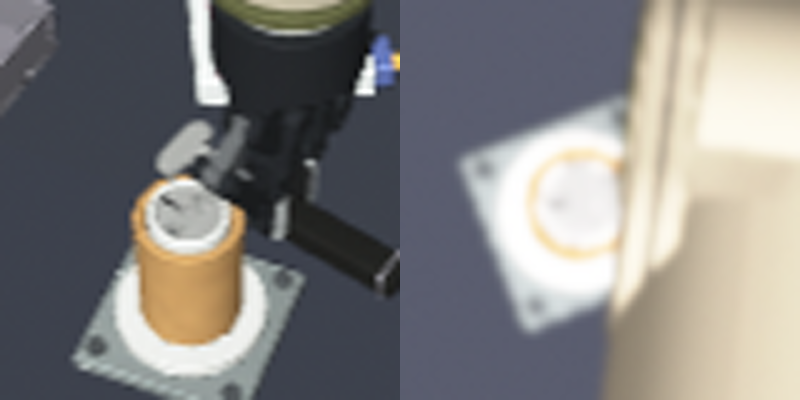

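In the side crop the spanner head oval spans (160,168) to (212,128), just behind and above the ring. In the top crop it merges with the white rim. Next I'll compare this with the projected expectation.

Run:
```python
from h import *
o=manip.get_obs(); p=o["position"]; Rm=R.from_quat(o["ee_rot"]).as_matrix()
y=Rm[:,1]; x=np.array([-y[1],y[0],0]) # spanner x
z0=p[2]-.0067
for dx in(.058,.062,.066):
    O=p+x*dx; O[2]=z0
    print(dx,O.round(4),"yaw",np.arctan2(x[1],x[0]))
    for n,(X0,Y0,f) in dict(side=(220,160,5),top=(230,165,400/70)).items():
        for nm,L in(("bar+",[.007,.02,.019]),("bar-",[.007,-.02,.019]),("tipL",[0,.013,0]),("tipR",[0,-.013,0]),("front",[.007,0,.019])):
            P=O+x*L[0]+y*-1*0+np.cross([0,0,1],x)*L[1]+np.array([0,0,L[2]]); q=proj(n,P); print("  ",n,nm,((q+.5-[X0,Y0])*f).round(0))
P=np.array([.533,.002,.118]); print("rim",[(n,((proj(n,P)+.5-[X0,Y0])*f).round(0)) for n,X0,Y0,f in(("side",220,160,5),("top",230,165,400/70))])
a=cv2.imread("pics/side3.png")[178:204,244:284]; b=cv2.imread("pics/top3.png")[180:218,246:276]
b=np.clip((b.astype(float)-150)*2.4,0,255).astype(np.uint8)
cv2.imwrite("pics/c4.png",np.hstack([cv2.resize(a,(480,312),interpolation=2),cv2.resize(b,(246,312),interpolation=2)]))
```

```text
0.058 [ 0.534  -0.0021  0.158 ] yaw 1.7081381070486996
   side bar+ [159. 168.]
   side bar- [204. 121.]
   side tipL [178. 187.]
   side tipR [207. 157.]
   side front [182. 144.]
   top bar+ [184. 234.]
   top bar- [174. 158.]
   top tipL [195. 221.]
   top tipR [189. 172.]
   top front [179. 196.]
0.062 [0.5334 0.0018 0.158 ] yaw 1.7081381070486996
   side bar+ [154. 165.]
   side bar- [198. 118.]
   side tipL [173. 184.]
   side tipR [201. 154.]
   side front [176. 141.]
   top bar+ [176. 235.]
   top bar- [167. 159.]
   top tipL [187. 222.]
   top tipR [181. 173.]
   top front [172. 197.]
0.066 [0.5329 0.0058 0.158 ] yaw 1.7081381070486996
   side bar+ [148. 161.]
   side bar- [192. 115.]
   side tipL [167. 181.]
   side tipR [195. 150.]
   side front [170. 138.]
   top bar+ [169. 236.]
   top bar- [159. 160.]
   top tipL [180. 223.]
   top tipR [174. 174.]
   top front [164. 198.]
rim [('side', array([187., 213.])), ('top', array([183., 203.]))]
```

View pics/c4.png

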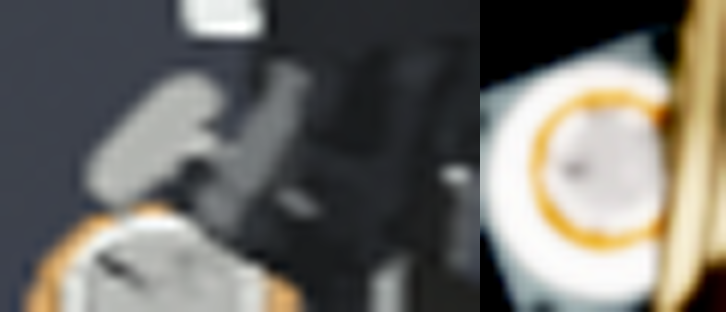

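The head in the side crop matches the prediction with the spanner origin about 63 mm ahead of the TCP. It covers the holes in the top view, and the offset from the chuck axis is within about 1 mm. Next I'll lower the pins.

Call:
jog_arm([
  [[0,0,0],[-0.0008,0,0.025],0],
  [[0,0,0],[-0.0008,0,0.042],0],
  [[0,0,0],[-0.0008,0,0.042],0],
])

```text
clock: 7.12
position: [0.5411, -0.0604, 0.1216]
ee_rot: [0.657, 0.754, -0.001, -0.001]
ft_force: [0.3, 0.4, -1.6]
grip_width: 0.205
grasp_force: 88.9
```

Call:
jog_arm([
  [[0,0,0],[0,0,0.003],0],
  [[0,0,0],[0,0,0.005],0],
  [[0,0,0],[0,0,0.005],0],
])

```text
clock: 7.5
position: [0.5422, -0.0604, 0.118]
ee_rot: [0.657, 0.754, 0.0, 0.0]
ft_force: [-0.3, -0.3, -2.3]
grip_width: 0.209
grasp_force: 88.9
```

Call:
jog_arm([
  [[0,0,0],[0,0,0.003],0],
  [[0,0,0],[0,0,0.005],0],
  [[0,0,0],[0,0,0.005],0],
])

```text
clock: 7.88
position: [0.5419, -0.0604, 0.1126]
ee_rot: [0.657, 0.754, -0.0, -0.0]
ft_force: [-0.1, -0.2, -2.4]
grip_width: 0.199
grasp_force: 88.9
```

Run:
```python
from h import *
def avg(n,k): return np.mean([manip.camera(n).astype(float) for _ in range(k)],0).astype(np.uint8)
a=avg("side",3); cv2.imwrite("pics/s5.png",a); a=a[180:216,234:288]
cv2.imwrite("pics/c5.png",cv2.resize(a,None,fx=12,fy=12,interpolation=2))
o=manip.get_obs(); print(o["position"],o["ft_force"],o["torque"],o["joint_pos"])
```

```text
[ 0.54208728 -0.06040878  0.11282856] [ 0.38702988 -0.05565427 -0.38629141] [ 0.05274132 -0.01943791  0.02206696] [-0.41179669  0.27461979  0.50775783  1.83943883 -0.15133628  1.06556437
  0.29160111]
```

View pics/c5.png

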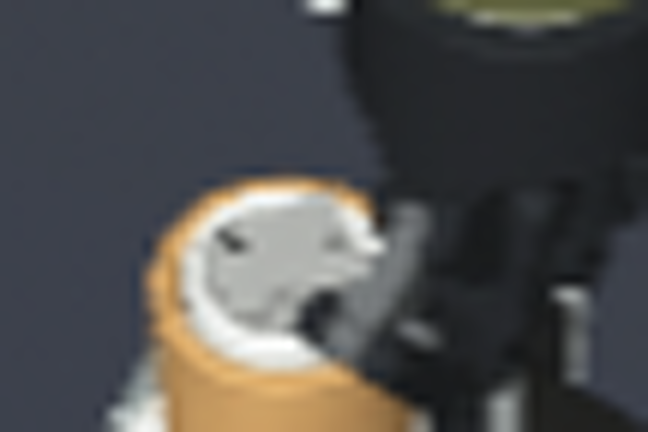

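The side crop shows the bar dropped onto the ring, with the pins in the holes and no axial force. Next I'll turn clockwise about the axis, which lies 63 mm along tool x.

Call:
jog_arm([
  [[0,0,0.09],[0.0003,-0.0057,0],0],
  [[0,0,0.18],[0.001,-0.0113,-0.0003],0],
  [[0,0,0.27],[0.0023,-0.0168,-0.0004],0],
  [[0,0,0.36],[0.004,-0.0222,-0.0006],0],
  [[0,0,0.45],[0.0063,-0.0274,-0.0007],0],
  [[0,0,0.54],[0.009,-0.0324,-0.0009],0],
], squeeze=110)

```text
clock: 8.78
position: [0.5087, -0.0561, 0.1138]
ee_rot: [0.835, 0.551, 0.0, 0.0]
ft_force: [2.5, -1.7, -3.3]
grip_width: 0.197
grasp_force: 112.3
```

```bash
python3 -c "
from h import *
print(manip.get_obs()['torque'])"
```

```text
[-0.21339735 -0.26507897  0.1451533 ]
```

Call:
jog_arm([
  [[0,0,0.16],[0.0008,-0.01,-0.0003],0],
  [[0,0,0.32],[0.0032,-0.0198,-0.0005],0],
  [[0,0,0.48],[0.0071,-0.0291,-0.0008],0],
  [[0,0,0.64],[0.0125,-0.0376,-0.001],0],
  [[0,0,0.78],[0.0182,-0.0443,-0.0012],0],
  [[0,0,0.91],[0.0243,-0.0497,-0.0015],0],
  [[0,0,0.91],[0.0243,-0.0497,-0.0015],0],
])

```text
clock: 9.65
position: [0.4724, -0.014, 0.1152]
ee_rot: [0.992, 0.13, 0.0, 0.0]
ft_force: [1.4, -1.2, -5.7]
grip_width: 0.196
grasp_force: 112.2
```

Run:
```python
from h import *
def avg(n,k): return np.mean([manip.camera(n).astype(float) for _ in range(k)],0).astype(np.uint8)
a=avg("side",3); cv2.imwrite("pics/s6.png",a); a=a[186:216,240:280]
t=avg("top",3); cv2.imwrite("pics/t6.png",t);t=t[185:215,240:280]
cv2.imwrite("pics/c6.png",np.hstack([cv2.resize(k,None,fx=10,fy=10,interpolation=2) for k in(a,t)]))
o=manip.get_obs(); print(o["position"],o["ft_force"],o["torque"],o["joint_pos"])
x=R.from_quat(o["ee_rot"]).as_matrix()[:,0]; print("spanner yaw",np.arctan2(x[1],x[0]))
```

```text
[ 0.47248769 -0.01419966  0.11515026] [ 0.70125384  0.41187904 -4.35364137] [ 0.07353731 -0.03861011  0.07236067] [-0.67300802  0.10103873  0.64380297  2.02083128 -0.07048733  1.04105142
 -1.30682392]
spanner yaw 0.25996117757682896
```

View pics/c6.png

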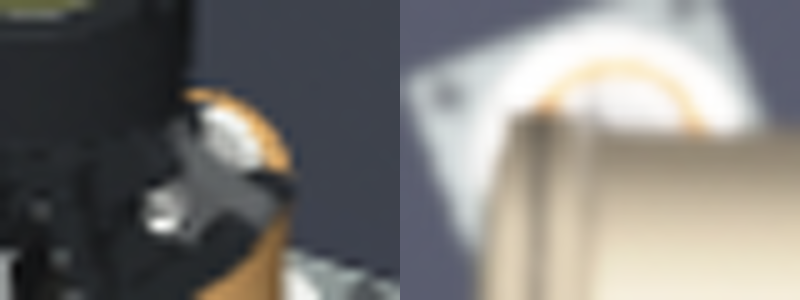

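The arm hides the ring in both crops of this view. Next I'll ease the load off, lift out and step aside so I can measure the ring line numerically.

Call:
jog_arm([
  [[0,0,-0.07],[0.0001,0.0044,0],0],
  [[0,0,-0.07],[0.0001,0.0044,-0.02],0],
  [[0,0,-0.07],[0.0001,0.0044,-0.05],0],
  [[0,0,-0.07],[0.0001,0.06,-0.05],0],
  [[0,0,-0.07],[0.0001,0.12,-0.05],0],
  [[0,0,-0.07],[0.0001,0.17,-0.05],0],
  [[0,0,-0.07],[0.0001,0.17,-0.05],0],
])

```text
clock: 10.82
position: [0.5158, -0.1832, 0.1654]
ee_rot: [0.987, 0.161, -0.0, 0.001]
ft_force: [-0.3, 1.0, -2.5]
grip_width: 0.197
grasp_force: 112.5
```

Create ring.py:
```python
from h import *
import sys
def avg(n,k): return np.mean([manip.camera(n).astype(float) for _ in range(k)],0)
t=avg("top",4); s=avg("side",4); cv2.imwrite("pics/t_r.png",t.astype(np.uint8)); cv2.imwrite("pics/s_r.png",s.astype(np.uint8))
# polar darkness profiles about the axis, from both views
for n,im in(("top",t),("side",s)):
    g=im.mean(2).astype(np.float32)
    for ax in [np.array([.5335,.0025])]:
        for nm,rr,z in(("rimline",np.arange(.0208,.0236,.0007),.118),("ringline",np.arange(.009,.0185,.001),.116),("holes",np.arange(.010,.0165,.001),.115)):
            A=np.arange(-180,180,10); pr=[]
            for a in np.radians(A):
                px=np.array([proj(n,[ax[0]+r*np.cos(a),ax[1]+r*np.sin(a),z]) for r in rr],np.float32)
                pr.append(cv2.remap(g,px[:,0].reshape(-1,1),px[:,1].reshape(-1,1),cv2.INTER_CUBIC).mean())
            print(n,nm,"from -180:",np.round(pr).astype(int).tolist())
a=s[188:214,240:280].astype(np.uint8); b=t[182:220,242:280].astype(np.uint8); b=np.clip((b.astype(float)-150)*2.4,0,255).astype(np.uint8)
cv2.imwrite(sys.argv[1],np.hstack([cv2.resize(a,(460,299),interpolation=2),cv2.resize(b,(299,299),interpolation=2)]))
```

```bash
python3 ring.py pics/c7.png
```

```text
top rimline from -180: [247, 249, 251, 251, 251, 248, 246, 244, 238, 235, 238, 240, 237, 240, 243, 245, 246, 243, 242, 239, 233, 238, 246, 249, 249, 246, 242, 245, 249, 247, 244, 246, 247, 248, 247, 244]
top ringline from -180: [242, 242, 242, 241, 241, 241, 241, 240, 238, 231, 219, 202, 195, 206, 223, 234, 239, 240, 239, 235, 227, 221, 227, 235, 239, 240, 236, 230, 215, 202, 205, 222, 234, 239, 241, 242]
top holes from -180: [241, 241, 241, 240, 240, 240, 240, 239, 237, 229, 216, 195, 188, 199, 218, 232, 237, 239, 238, 234, 226, 219, 225, 234, 238, 239, 235, 227, 208, 194, 198, 217, 232, 238, 241, 241]
side rimline from -180: [229, 235, 226, 238, 243, 242, 234, 218, 227, 216, 210, 208, 202, 197, 189, 214, 205, 227, 227, 218, 166, 227, 225, 225, 229, 211, 219, 210, 209, 201, 201, 192, 186, 198, 196, 219]
side ringline from -180: [171, 171, 169, 167, 169, 168, 166, 167, 169, 166, 147, 126, 141, 152, 158, 162, 165, 165, 169, 160, 118, 111, 149, 168, 170, 170, 166, 162, 154, 146, 132, 141, 157, 172, 174, 171]
side holes from -180: [165, 167, 167, 164, 164, 164, 164, 166, 167, 166, 149, 119, 131, 150, 153, 160, 165, 166, 168, 164, 125, 109, 144, 168, 170, 169, 166, 159, 153, 143, 125, 138, 162, 173, 169, 168]
```

Create fine.py:
```python
from h import *
t=cv2.imread("pics/t_r.png").astype(float).mean(2).astype(np.float32); s=cv2.imread("pics/s_r.png").astype(float).mean(2).astype(np.float32)
def prof(n,g,ax,rr,z,A):
    o=[]
    for a in np.radians(A):
        px=np.array([proj(n,[ax[0]+r*np.cos(a),ax[1]+r*np.sin(a),z]) for r in rr],np.float32)
        o.append(cv2.remap(g,px[:,0].reshape(-1,1),px[:,1].reshape(-1,1),cv2.INTER_CUBIC).mean())
    return np.array(o)
def dip(A,p):
    b=np.interp(A,[A[0],A[-1]],[p[:5].mean(),p[-5:].mean()]); w=np.clip(b-p,0,None); w[w<.4*w.max()]=0; return round((A*w).sum()/w.sum(),1)
for ax in([.5335,.0025],[.5335,.001],[.5345,.0025],[.5325,.0025]):
  for n,g in(("top",t),("side",s)):
    A=np.arange(-2,52,1.); H1=np.arange(-95,-35,1.); H2=np.arange(85,145,1.)
    h1=dip(H1,prof(n,g,ax,np.arange(.011,.0155,.001),.1155,H1)); h2=dip(H2,prof(n,g,ax,np.arange(.011,.0155,.001),.1155,H2))
    print(ax,n,"rim",dip(A,prof(n,g,ax,np.arange(.021,.0235,.0005),.118,A)),"line",dip(A,prof(n,g,ax,np.arange(.009,.0185,.001),.116,A)),"holes",h1,h2,"-> x",round((h1+h2+180)/2-90,1))
im=cv2.imread("pics/t_avg.png"); hsv=cv2.cvtColor(im,cv2.COLOR_BGR2HSV)
roi=np.zeros(im.shape[:2],np.uint8); roi[170:235,230:295]=1
m=((im.min(2)>125)&(roi>0)).astype(np.uint8); nl,l,st,ce=cv2.connectedComponentsWithStats(m); k=1+st[1:,4].argmax()
r=cv2.minAreaRect(np.argwhere(l==k)[:,::-1].astype(np.float32)); B=[onz("top",*p,.012)[:2] for p in cv2.boxPoints(r)]
e=[np.degrees(np.arctan2(*(B[(i+1)%4]-B[i])[::-1]))%90 for i in range(4)]; print("plate",np.mean(B,0),[np.linalg.norm(B[(i+1)%4]-B[i]).round(3) for i in range(4)],np.round(e,1))
```

```bash
python3 fine.py
```

```text
[0.5335, 0.0025] top rim 22.8 line 28.7 holes -62.4 113.4 -> x 25.5Traceback (most recent call last):
  File "fine.py", line 14, in <module>
    h1=dip(H1,prof(n,g,ax,np.arange(.011,.0155,.001),.1155,H1)); h2=dip(H2,prof(n,g,ax,np.arange(.011,.0155,.001),.1155,H2))
              ~~~~^^^^^^^^^^^^^^^^^^^^^^^^^^^^^^^^^^^^^^^^^^^^
  File "fine.py", line 6, in prof
    px=np.array([proj(n,[ax[0]+r*np.cos(a),ax[1]+r*np.sin(a),z]) for r in rr],np.float32)
                 ~~~~^^^^^^^^^^^^^^^^^^^^^^^^^^^^^^^^^^^^^^^^^^^
  File "h.py", line 15, in proj
    c,T=cal(n); q=(np.array(P)-T[:3,3])@T[:3,:3]; q=q*[1,-1,-1]
        ~~~^^^
  File "h.py", line 5, in cal
    c=manip.calibration(n); return c, np.array(c["world_from_camera"])
ValueError: time passes only in moves, steps and waits
```

```bash
sed -i 's/^def cal(n):/import functools\n@functools.lru_cache(None)\ndef cal(n):/' h.py; python3 fine.py
```

```text
[0.5335, 0.0025] top rim 22.8 line 28.7 holes -62.4 113.4 -> x 25.5
[0.5335, 0.0025] side rim 19.0 line 26.0 holes -69.6 123.2 -> x 26.8
[0.5335, 0.001] top rim 27.0 line 33.3 holes -59.8 111.4 -> x 25.8
[0.5335, 0.001] side rim 23.4 line 31.3 holes -67.0 121.6 -> x 27.3
[0.5345, 0.0025] top rim 22.4 line 30.1 holes -65.1 116.5 -> x 25.7
[0.5345, 0.0025] side rim 19.0 line 27.8 holes -73.5 126.5 -> x 26.5
[0.5325, 0.0025] top rim 22.6 line 27.3 holes -59.4 110.3 -> x 25.5
[0.5325, 0.0025] side rim 19.1 line 24.5 holes -65.6 119.5 -> x 27.0
plate [0.53298706 0.00317545] [np.float64(0.114), np.float64(0.114), np.float64(0.114), np.float64(0.114)] [22.  21.7 21.8 22. ]
```

The two views agree: the ring line is at about 26° and the release line at about 21.5°, so about 0.08 rad remains. I'll refit the spanner and finish the turn.

Run:
```python
from h import *
o=manip.get_obs(); x=R.from_quat(o["ee_rot"]).as_matrix()[:,0]; psi=np.arctan2(x[1],x[0])
print(psi,.40-psi,totool(np.array([.4753,-.0225,.1645])-o["position"]))
```

```text
0.3305153886139256 0.06948461138607442 [ 0.01157667 -0.15983972  0.00087603]
```

Call:
jog_arm([
  [[0,0,-0.07],[0.005,-0.06,0],0],
  [[0,0,-0.07],[0.01,-0.12,0],0],
  [[0,0,-0.07],[0.0116,-0.16,0],0],
  [[0,0,-0.07],[0.0116,-0.16,0],0],
  [[0,0,-0.07],[0.0116,-0.16,0.03],0],
  [[0,0,-0.07],[0.0116,-0.16,0.042],0],
  [[0,0,-0.07],[0.0116,-0.16,0.042],0],
])

```text
clock: 12.1
position: [0.475, -0.0239, 0.1228]
ee_rot: [0.98, 0.198, -0.001, 0.0]
ft_force: [-0.4, -0.1, -1.6]
grip_width: 0.195
grasp_force: 112.5
```

Call:
jog_arm([
  [[0,0,0],[0,0,0.004],0],
  [[0,0,0],[0,0,0.008],0],
  [[0,0,0],[0,0,0.008],0],
])

```text
clock: 12.48
position: [0.4754, -0.0233, 0.1152]
ee_rot: [0.98, 0.198, -0.0, -0.0]
ft_force: [-0.5, 0.5, -1.9]
grip_width: 0.194
grasp_force: 112.5
```

Call:
jog_arm([
  [[0,0,0.1],[0.0003,-0.0063,0],0],
  [[0,0,0.16],[0.0008,-0.01,-0.0002],0],
  [[0,0,0.225],[0.0016,-0.0141,-0.0003],0],
  [[0,0,0.225],[0.0016,-0.0141,-0.0003],0],
  [[0,0,0.225],[0.0016,-0.0141,-0.0003],0],
])

```text
clock: 13.1
position: [0.4715, -0.0097, 0.1156]
ee_rot: [0.996, 0.088, 0.0, -0.0]
ft_force: [-0.2, -0.0, -0.9]
grip_width: 0.195
grasp_force: 112.5
```

Call:
jog_arm([
  [[0,0,-0.08],[0.0001,0.005,0],0],
  [[0,0,-0.08],[0.0001,0.005,-0.02],0],
  [[0,0,-0.08],[0.0001,0.005,-0.05],0],
  [[0,0,-0.08],[0.0001,0.06,-0.05],0],
  [[0,0,-0.08],[0.0001,0.12,-0.05],0],
  [[0,0,-0.08],[0.0001,0.17,-0.05],0],
  [[0,0,-0.08],[0.0001,0.17,-0.05],0],
])

```text
clock: 13.98
position: [0.5003, -0.1817, 0.1657]
ee_rot: [0.992, 0.124, -0.0, 0.001]
ft_force: [0.6, 0.4, -2.2]
grip_width: 0.198
grasp_force: 112.5
```

```bash
python3 ring.py pics/c8.png >/dev/null; python3 fine.py
```

```text
[0.5335, 0.0025] top rim 20.9 line 24.5 holes -65.5 110.6 -> x 22.5
[0.5335, 0.0025] side rim 18.1 line 20.5 holes -70.9 120.8 -> x 24.9
[0.5335, 0.001] top rim 25.0 line 29.5 holes -63.2 108.3 -> x 22.5
[0.5335, 0.001] side rim 22.4 line 25.6 holes -68.2 119.6 -> x 25.7
[0.5345, 0.0025] top rim 20.9 line 26.0 holes -68.3 113.5 -> x 22.6
[0.5345, 0.0025] side rim 18.5 line 22.0 holes -74.3 123.8 -> x 24.8
[0.5325, 0.0025] top rim 20.9 line 23.4 holes -62.4 107.2 -> x 22.4
[0.5325, 0.0025] side rim 17.9 line 19.0 holes -66.7 117.9 -> x 25.6
plate [0.53298706 0.00317545] [np.float64(0.114), np.float64(0.114), np.float64(0.114), np.float64(0.114)] [22.  21.7 21.8 22. ]
```

About 2° remains. I'll do one more trim.

Run:
```python
from h import *
o=manip.get_obs(); x=R.from_quat(o["ee_rot"]).as_matrix()[:,0]; psi=np.arctan2(x[1],x[0])
p=.33;print(psi,p-psi,totool(np.array([.5333-.063*np.cos(p),.002-.063*np.sin(p),.1645])-o["position"]))
```

```text
0.2556080537194109 0.0743919462805891 [ 0.01335736 -0.15941798  0.00115303]
```

Call:
jog_arm([
  [[0,0,-0.075],[0.005,-0.06,0],0],
  [[0,0,-0.075],[0.01,-0.12,0],0],
  [[0,0,-0.075],[0.0134,-0.16,0],0],
  [[0,0,-0.075],[0.0134,-0.16,0],0],
  [[0,0,-0.075],[0.0134,-0.16,0.03],0],
  [[0,0,-0.075],[0.0134,-0.16,0.042],0],
  [[0,0,-0.075],[0.0134,-0.16,0.042],0],
])

```text
clock: 15.25
position: [0.4733, -0.0196, 0.1231]
ee_rot: [0.987, 0.163, -0.001, 0.0]
ft_force: [1.2, -0.0, -0.7]
grip_width: 0.197
grasp_force: 112.5
```

Call:
jog_arm([
  [[0,0,0],[0,0,0.004],0],
  [[0,0,0],[0,0,0.008],0],
  [[0,0,0],[0,0,0.008],0],
])

```text
clock: 15.62
position: [0.4736, -0.0189, 0.1155]
ee_rot: [0.987, 0.164, -0.0, -0.0]
ft_force: [-0.1, -0.0, -1.2]
grip_width: 0.193
grasp_force: 112.5
```

Call:
jog_arm([
  [[0,0,0.1],[0.0003,-0.0063,0],0],
  [[0,0,0.15],[0.0007,-0.0094,-0.0002],0],
  [[0,0,0.195],[0.0012,-0.0122,-0.0003],0],
  [[0,0,0.195],[0.0012,-0.0122,-0.0003],0],
  [[0,0,0.195],[0.0012,-0.0122,-0.0003],0],
])

```text
clock: 16.25
position: [0.471, -0.0071, 0.1159]
ee_rot: [0.998, 0.067, 0.0, -0.0]
ft_force: [0.2, -1.3, -1.8]
grip_width: 0.19
grasp_force: 112.5
```

Call:
jog_arm([
  [[0,0,-0.08],[0.0001,0.005,0],0],
  [[0,0,-0.08],[0.0001,0.005,-0.02],0],
  [[0,0,-0.08],[0.0001,0.005,-0.05],0],
  [[0,0,-0.08],[0.0001,0.06,-0.05],0],
  [[0,0,-0.08],[0.0001,0.12,-0.05],0],
  [[0,0,-0.08],[0.0001,0.17,-0.05],0],
  [[0,0,-0.08],[0.0001,0.17,-0.05],0],
])

```text
clock: 17.12
position: [0.4931, -0.1797, 0.166]
ee_rot: [0.995, 0.104, -0.0, 0.001]
ft_force: [0.4, 1.0, -1.3]
grip_width: 0.19
grasp_force: 112.6
```

```bash
python3 ring.py pics/c9.png >/dev/null; python3 fine.py
```

```text
[0.5335, 0.0025] top rim 20.0 line 21.8 holes -66.4 109.5 -> x 21.5
[0.5335, 0.0025] side rim 18.3 line 20.2 holes -72.0 114.0 -> x 21.0
[0.5335, 0.001] top rim 24.0 line 26.7 holes -63.9 107.3 -> x 21.7
[0.5335, 0.001] side rim 22.0 line 25.8 holes -69.4 113.9 -> x 22.2
[0.5345, 0.0025] top rim 20.1 line 22.9 holes -69.2 112.3 -> x 21.5
[0.5345, 0.0025] side rim 18.4 line 21.6 holes -74.8 116.7 -> x 21.0
[0.5325, 0.0025] top rim 19.5 line 20.8 holes -63.3 106.1 -> x 21.4
[0.5325, 0.0025] side rim 17.8 line 19.3 holes -69.3 110.5 -> x 20.6
plate [0.53298706 0.00317545] [np.float64(0.114), np.float64(0.114), np.float64(0.114), np.float64(0.114)] [22.  21.7 21.8 22. ]
```

The ring is aligned: ring x 21–22° against the plate at 21.8°. Next I'll return the spanner to the mat.

Run:
```python
from h import *
o=manip.get_obs(); x=R.from_quat(o["ee_rot"]).as_matrix()[:,0]; psi=np.arctan2(x[1],x[0])
print(psi,psi+.28,totool(np.array([.5248,-.2461,.012])-o["position"]))
```

```text
0.21558139052945455 0.4955813905294546 [0.01482013 0.07675592 0.1537992 ]
```

Call:
jog_arm([
  [[0,0,0.18],[0.015,0.05,0],0],
  [[0,0,0.36],[0.015,0.077,0.03],0],
  [[0,0,0.49],[0.015,0.077,0.09],0],
  [[0,0,0.49],[0.015,0.077,0.13],0],
  [[0,0,0.49],[0.015,0.077,0.145],0],
  [[0,0,0.49],[0.015,0.077,0.152],0],
  [[0,0,0.49],[0.015,0.077,0.152],0],
])

```text
clock: 18.4
position: [0.5254, -0.2476, 0.0149]
ee_rot: [0.991, -0.137, 0.001, -0.0]
ft_force: [-0.4, -0.4, -1.7]
grip_width: 0.192
grasp_force: 112.5
```

Call:
jog_arm([
  [[0,0,0],[0,0,0.002],0],
  [[0,0,0],[0,0,0.002],0],
], squeeze=60)

```text
clock: 18.65
position: [0.5252, -0.2474, 0.0125]
ee_rot: [0.99, -0.138, 0.001, -0.0]
ft_force: [-0.1, 0.3, -1.6]
grip_width: 0.186
grasp_force: 112.5
```

Call:
jog_arm([
  [[0,0,0],[0,0,0.001],0],
  [[0,0,0],[0,0,0.002],0],
  [[0,0,0],[0,0,0.002],0],
])

```text
clock: 19.02
position: [0.5247, -0.2474, 0.0098]
ee_rot: [0.99, -0.138, 0.0, -0.0]
ft_force: [0.6, 0.1, -1.1]
grip_width: 0.19
grasp_force: 112.8
```

Call:
jog_arm([
  [[0,0,0],[0,0,0.001],0],
  [[0,0,0],[0,0,0.001],0],
])

```text
clock: 19.27
position: [0.5247, -0.2475, 0.0097]
ee_rot: [0.99, -0.138, 0.0, -0.0]
ft_force: [-5.1, 4.0, 12.6]
grip_width: 0.2
grasp_force: 114.5
```

Call:
jog_arm([
  [[0,0,0],[0,0,0],0.2],
  [[0,0,0],[0,0,0],0.45],
  [[0,0,0],[0,0,0],0.45],
  [[0,0,0],[0,0,0],0.45],
  [[0,0,0],[0,0,-0.03],0.45],
  [[0,0,0],[0,0,-0.08],0.6],
  [[0,0,0],[0,0,-0.14],1],
  [[0,0,0],[0,0,-0.2],1],
  [[0,0,0],[0,0,-0.2],1],
], squeeze=30)

```text
clock: 20.4
position: [0.5264, -0.2488, 0.2132]
ee_rot: [0.99, -0.138, 0.004, 0.0]
ft_force: [0.6, 0.1, -1.5]
grip_width: 0.998
grasp_force: 0.0
```

Run:
```python
from h import *
o=manip.get_obs(); x=R.from_quat(o["ee_rot"]).as_matrix()[:,0]; psi=np.arctan2(x[1],x[0])
print(psi,totool(np.array([.5332,.0025,.20])-o["position"]))
a=manip.camera("top"); cv2.imwrite("pics/t_m.png",a); s=manip.camera("side"); cv2.imwrite("pics/s_m.png",s)
for n,im,(x0,y0,x1,y1) in(("side",s,(280,240,365,305)),):
    hsv=cv2.cvtColor(im,cv2.COLOR_BGR2HSV)[y0:y1,x0:x1]; b=((hsv[...,2]<70)&(hsv[...,2]>=0)).astype(np.uint8)
    nl,l,st,ce=cv2.connectedComponentsWithStats(b)
    for k in range(1,nl):
        if st[k,4]<80: continue
        Q=np.array([onz(n,p[1]+x0,p[0]+y0,.021)[:2] for p in np.argwhere(l==k)]); u,S,vt=np.linalg.svd(Q-Q.mean(0)); d=vt[0]*np.sign(vt[0][0]); pr=(Q-Q.mean(0))@d; print(st[k],Q.mean(0),np.arctan2(d[1],d[0]),np.ptp(pr))
# tray
hsv=cv2.cvtColor(a,cv2.COLOR_BGR2HSV); sub=hsv[160:240,135:220]
print(sub[40,::4].tolist())
```

```text
-0.2765116136018188 [-0.06220374 -0.24362284  0.01284882]
[   0    0   85   52 1873] [ 0.56126645 -0.19196993] -0.5925630037692355 0.27457646573418376
[ 16  31  32  23 262] [ 0.49220788 -0.24068287] -0.27369878741924364 0.09377909413554392
[ 62  38  23  27 320] [ 0.54702646 -0.35039795] 0.07215475417491238 0.10011258129318548
[[117, 48, 106], [116, 48, 106], [116, 50, 108], [116, 48, 107], [129, 22, 149], [139, 18, 156], [138, 16, 208], [139, 17, 208], [138, 15, 209], [139, 13, 209], [138, 15, 210], [138, 16, 211], [141, 16, 211], [139, 17, 211], [138, 16, 211], [138, 15, 211], [140, 16, 193], [117, 43, 106], [116, 50, 108], [117, 47, 108], [117, 46, 106], [116, 48, 107]]
```

Call:
jog_arm([
  [[0,0,-0.16],[-0.015,-0.06,0],1],
  [[0,0,-0.33],[-0.03,-0.12,0],1],
  [[0,0,-0.49],[-0.045,-0.18,0.005],1],
  [[0,0,-0.65],[-0.06,-0.23,0.012],1],
  [[0,0,-0.65],[-0.0622,-0.2436,0.012],1],
  [[0,0,-0.65],[-0.0622,-0.2436,0.012],1],
  [[0,0,-0.65],[-0.0622,-0.2436,0.012],1],
])

```text
clock: 21.38
position: [0.5311, 0.0017, 0.1965]
ee_rot: [0.983, 0.184, -0.0, 0.0]
ft_force: [-0.5, -0.2, 0.2]
grip_width: 0.998
grasp_force: 0.0
```

Run:
```python
from h import *
o=manip.get_obs(); print(o["joint_pos"],totool(np.array([.5332,.0025,.075])-o["position"]))
for f in("t_avg",):
    a=cv2.imread(f"pics/{f}.png"); hsv=cv2.cvtColor(a,cv2.COLOR_BGR2HSV); m=np.zeros(a.shape[:2],np.uint8); w=np.s_[165:235,140:215]
    m[w]=((hsv[w][...,1]<34)&(hsv[w][...,2]>115)); nl,l,st,ce=cv2.connectedComponentsWithStats(m); k=1+st[1:,4].argmax(); r=cv2.minAreaRect(np.argwhere(l==k)[:,::-1].astype(np.float32))
    B=np.array([onz("top",*p,.045)[:2] for p in cv2.boxPoints(r)]); print(st[k],r,B.round(3),B.mean(0),np.linalg.norm(B-np.roll(B,1,0),axis=1))
    # inner floor
    m2=np.zeros_like(m); m2[w]=((hsv[w][...,1]<30)&(hsv[w][...,2]>195)); nl,l,st,ce=cv2.connectedComponentsWithStats(m2);k=1+st[1:,4].argmax(); print(st[k],onz("top",*ce[k],.004))
```

```text
[-0.85280685  0.18101135  0.85754331  1.79410196 -0.14398596  1.23206177
 -1.15588697] [ 2.33876016e-03 -1.10481995e-05  1.21520567e-01]
[ 147  170   59   59 2519] ((175.32623291015625, 199.48851013183594), (50.26728057861328, 50.95867919921875), 76.67547607421875) [[0.597 0.394]
 [0.639 0.228]
 [0.475 0.186]
 [0.434 0.35 ]] [0.53606481 0.28950231] [0.16909585 0.17078227 0.16961356 0.16900294]
[ 153  175   50   51 1806] [0.53584901 0.29110176 0.004     ]
```

Call:
jog_arm([
  [[0,0,0],[0.002,0,0.05],1],
  [[0,0,0],[0.002,0,0.09],1],
  [[0,0,0],[0.002,0,0.1215],1],
  [[0,0,0],[0.002,0,0.1215],1],
], squeeze=30)

```text
clock: 21.88
position: [0.5316, 0.0025, 0.0737]
ee_rot: [0.983, 0.184, -0.002, 0.001]
ft_force: [-0.8, -0.2, 0.3]
grip_width: 0.999
grasp_force: 0.0
```

Call:
jog_arm([
  [[0,0,0],[0,0,0],0.5],
  [[0,0,0],[0,0,0],0.5],
  [[0,0,0],[0,0,0],0.5],
  [[0,0,0],[0,0,0],0.5],
])

```text
clock: 22.38
position: [0.5346, 0.0034, 0.077]
ee_rot: [0.983, 0.185, 0.002, 0.0]
ft_force: [1.8, -5.0, 6.7]
grip_width: 0.73
grasp_force: 34.0
```

Call:
jog_arm([
  [[0,0,0],[0,0,-0.01],0.5],
  [[0,0,0],[0,0,-0.02],0.5],
  [[0,0,0],[0,0,-0.03],0.5],
])

```text
clock: 22.75
position: [0.5338, 0.0033, 0.1062]
ee_rot: [0.983, 0.185, 0.001, 0.001]
ft_force: [3.4, -6.0, -5.2]
grip_width: 0.731
grasp_force: 34.5
```

Call:
jog_arm([
  [[0,0,0],[0,0,-0.03],0.5],
  [[0,0,0],[0,0,-0.06],0.5],
  [[0,0,0],[0,0,-0.09],0.5],
  [[0,0,0],[0,0,-0.1],0.5],
  [[0,0,0],[0,0,-0.1],0.5],
])

```text
clock: 23.38
position: [0.5332, 0.005, 0.2054]
ee_rot: [0.983, 0.186, 0.0, -0.0]
ft_force: [-0.2, -0.1, -1.4]
grip_width: 0.73
grasp_force: 37.9
```

Run:
```python
from h import *
o=manip.get_obs(); print(o["joint_pos"],totool(np.array([.535,.289,o["position"][2]])-o["position"]))
```

```text
[-0.86567676  0.17802338  0.86724833  1.77847691 -0.14390543  1.24971182
 -1.15720213] [ 0.1055592  -0.26368176  0.00030162]
```

Call:
jog_arm([
  [[0,0,0],[0.015,-0.035,0],0.5],
  [[0,0,0],[0.035,-0.085,0],0.5],
  [[0,0,0],[0.055,-0.135,0],0.5],
  [[0,0,0],[0.075,-0.185,0],0.5],
  [[0,0,0],[0.095,-0.235,0],0.5],
  [[0,0,0],[0.1055,-0.2637,0],0.5],
  [[0,0,0],[0.1055,-0.2637,0],0.5],
])

```text
clock: 24.25
position: [0.534, 0.2907, 0.2037]
ee_rot: [0.982, 0.188, -0.001, 0.001]
ft_force: [0.9, -1.8, -0.7]
grip_width: 0.728
grasp_force: 37.9
```

Call:
jog_arm([
  [[0,0,0],[0,0,0.04],0.5],
  [[0,0,0],[0,0,0.09],0.5],
  [[0,0,0],[0,0,0.125],0.5],
  [[0,0,0],[0,0,0.14],0.5],
  [[0,0,0],[0,0,0.142],0.5],
  [[0,0,0],[0,0,0.142],0.5],
])

```text
clock: 25.0
position: [0.5359, 0.2886, 0.0647]
ee_rot: [0.983, 0.186, 0.001, -0.0]
ft_force: [-0.3, -0.1, 0.0]
grip_width: 0.731
grasp_force: 37.9
```

Run:
```python
from h import *
o=manip.get_obs(); print(o["joint_pos"])
a=manip.camera("side")[110:230,140:300]; cv2.imwrite("pics/c10.png",cv2.resize(a,(800,600)))
```

```text
[-1.07204854  0.5054903   0.64496717  1.71627253 -0.34578941  1.0341171
 -1.50584741]
```

Call:
jog_arm([
  [[0,0,0],[0,0,0.003],0.5],
  [[0,0,0],[0,0,0.005],0.5],
  [[0,0,0],[0,0,0.005],0.5],
])

```text
clock: 25.42
position: [0.5349, 0.2886, 0.0582]
ee_rot: [0.983, 0.186, -0.0, -0.0]
ft_force: [-0.1, 0.8, -1.4]
grip_width: 0.732
grasp_force: 37.9
```

Call:
jog_arm([
  [[0,0,0],[0,0,0.001],0.5],
  [[0,0,0],[0,0,0.002],0.5],
  [[0,0,0],[0,0,0.002],0.5],
])

```text
clock: 25.8
position: [0.5352, 0.2887, 0.0571]
ee_rot: [0.983, 0.186, 0.0, -0.0]
ft_force: [-3.5, -1.6, 8.0]
grip_width: 0.731
grasp_force: 38.8
```

Contact with the tray floor (8 N). Next I'll release, rise straight up, and check.

Call:
jog_arm([
  [[0,0,0],[0,0,0],0.85],
  [[0,0,0],[0,0,0],1],
  [[0,0,0],[0,0,0],1],
  [[0,0,0],[0,0,-0.03],1],
  [[0,0,0],[0,0,-0.08],1],
  [[0,0,0],[0,0,-0.14],1],
  [[0,0,0],[0,0,-0.2],1],
  [[0,0,0],[0.03,0.05,-0.2],1],
  [[0,0,0],[0.05,0.11,-0.2],1],
  [[0,0,0],[0.05,0.17,-0.2],1],
  [[0,0,0],[0.05,0.22,-0.2],1],
  [[0,0,0],[0.05,0.22,-0.2],1],
])

```text
clock: 27.3
position: [0.6628, 0.0959, 0.2564]
ee_rot: [0.983, 0.182, 0.0, 0.001]
ft_force: [1.1, 0.2, -0.1]
grip_width: 1.001
grasp_force: 0.0
```

Run:
```python
from h import *
cv2.imwrite("pics/final.png",np.vstack([cv2.resize(manip.camera("side")[100:310,100:380],(800,600))]))
```

```text
(no output)
```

View pics/final.png

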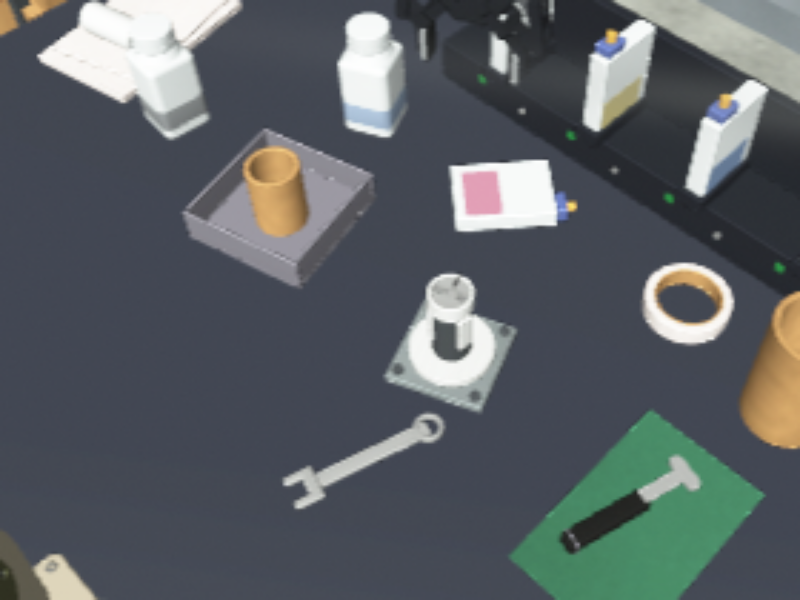

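The picture shows the core upright in the tray at (277,190) and the chuck bare, with the ring and rim lines meeting at (457,282). The spanner lies flat on the mat at (630,505), and everything else is undisturbed.

```bash
python3 -c "
from workcell import manip
print(manip.hand_in())"
```

```text
the job is handed in; nothing more can be done
None
```

The job is done and handed in at about 27 s: the lock ring is turned to its line, the spanner lies back on the mat pins down, and the core stands upright in the tray, with nothing else moved.

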